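# Grommet punches back onto their dies

## Robot

A 6-joint arm with a two-finger parallel gripper is mounted at the origin on a cart in front of the work surface, level with it; the furniture and walls round the work are solid. World frame = base frame: x ahead of the robot, y to its left, z up, the work surface at z = 0. Lengths are in mm, angles in rad, forces in N, time in s.
With the tool pointing down it reaches from about 300 to 775 mm from the base axis. Payload 14.6 kg.
Tool frame: the origin (TCP) lies at the very end of the fingers, on their centre line; the grasp point (between the pads) lies 19 mm behind it; z points along the fingers, y is the line along which they close (so a half turn about z gives the same grasp; the last joint's range is limited). The gripper opens to 94 mm and grips with 3 to 60 N. Pads are 16 mm wide; open, the fingers measure 119 mm over their backs; the gripper's body (75 mm by 177 mm) begins 78 mm behind the grasp point.
Start: joints at [1.113, 0.3, 1.521, -0, 1.321, -0.067], TCP at [209.507, 508.523, 205.446] pointing down, gripper open.
Joint ranges: [-3.03, 3.03], [-0.79, 2.21], [0.23, 2.52], [-1.04, 4.18], [0, 3.07], [-2.55, 2.55]. Speed limits (rad/s): [2.22, 2.22, 2.57, 3.14, 3.14, 3.14].

## Interface

Orientations are given as [roll, pitch, yaw] about the fixed x, y, z axes, in that order (R = Rz(yaw) Ry(pitch) Rx(roll)).
In Python, from cell import manip, eyes, ticket gives the robot as it stands. The module is installed in compiled form; this text tells all that it offers.
- The arm moves only by the tool arm_command, never from a script. Its argument "plan" is a list of rows, each a list of 5 numbers: the opening, from -1 (shut) to 1 (fully open), then the shift along the tool's x, y, z in m, then the turn about the tool's z in rad. In form: [[jaw, dx, dy, dz, roll], ...]. A call has 1 to 20 rows; each row shifts and turns the commanded pose from where the row before left it, along the tool's axes as they then stand; what a row does not reach is not made up. A row lasts 1/8 s, in which the tool goes at most 62.5 mm and 10.7 degrees, less where a joint would pass 70% of its speed; a pose out of reach is approached as far as the arm can. A call is refused whole if a number of a shift passes 0.0625 or a number of a turn 0.188, either way. A call with a gripper value outside its range is refused whole. The fingers move at their own pace and stop on an object; "newtons" is the grip in N (left out, the last holds). Time passes only in rows, so rows that do not move let the fingers close. It gives the time, the measured TCP pose, the force, the opening and the grip force at its end, in the units of the state.
- manip.read_state(): the state, without advancing time (a new reading comes with each control period).
- eyes.camera(name): name is "side" or "top"; returns a dict with "img" (384x512x3 uint8, blue, green, red), "z_map" (384x512 float32, mm along the optical axis (not along the pixel's ray), 0 where there is no reading), "fx", "fy", "cx", "cy" (pixels), "eye" and "orientation" of the camera in the world. Camera axes: x right, y down, z forward; pixel columns grow to the right and rows downward; lengths in mm; the calibration is good to about 2 mm. A picture is of the moment at which its call begins.
- ticket.sign_off(): hands the job in; it is judged then, once.
The state is a dict: "clock": time; "joints": joint angles; "qd": joint speeds; "effort": joint torques, N m; "eef_pos": TCP position; "eef_rot": TCP orientation; "wrist_force": force on the tool from outside, world axes, zero at the start; "moment": the same for the moment, N m; "finger_gap": finger opening in mm; "finger_force": force on a finger pad.
Only numpy, scipy, OpenCV 4.12 (cv2) and the standard library are available. Lean on these libraries where they do the work, as an engineer would, in place of code of your own. Each camera call takes 0.05 s, during which the arm holds its last target. There are 200 camera calls.

## Task

The four grommet-setting punches are standing in any old order in the pale beech block. Move them across to the row of steel dies on the dark board, so that each punch stands upright, nose down in the die of its own size (smallest punch in the die with the smallest bore, and so on up), seated on its flange and let go. Leave the tin of eyelets and the hammer where they are.

Things in the scene. Friction and masses are not known exactly. Their poses are not given: they have to be found in the camera images.
- punch_small: smallest of four steel punches, loose, up to 0.5 kg. Origin: centre of its flange's underside (42 mm across, 6 mm thick), z up. Above, a dark grip 22 mm across, flat top 68 mm above origin; below, a nose 30 mm long, 13 mm across for 10 mm, then tapering to 4 mm. Starts hanging by the flange in a 27 mm hole of the beech block (288x64x46 mm, holes 62 mm apart); x then points across the row
- punch_medium: second smallest of four steel punches, loose, up to 0.5 kg. Origin: centre of its flange's underside (42 mm across, 6 mm thick), z up. Above, a dark grip 27 mm across, flat top 72 mm above origin; below, a nose 30 mm long, 17 mm across for 10 mm, then tapering to 7 mm. Starts hanging by the flange in a 27 mm hole of the beech block (288x64x46 mm, holes 62 mm apart); x then points across the row
- punch_large: second largest of four steel punches, loose, up to 0.5 kg. Origin: centre of its flange's underside (42 mm across, 6 mm thick), z up. Above, a dark grip 32 mm across, flat top 76 mm above origin; below, a nose 30 mm long, 21 mm across for 10 mm, then tapering to 10 mm. Starts hanging by the flange in a 27 mm hole of the beech block (288x64x46 mm, holes 62 mm apart); x then points across the row
- punch_extra: largest of four steel punches, loose, up to 0.5 kg. Origin: centre of its flange's underside (42 mm across, 6 mm thick), z up. Above, a dark grip 37 mm across, flat top 80 mm above origin; below, a nose 30 mm long, 25 mm across for 10 mm, then tapering to 14 mm. Starts hanging by the flange in a 27 mm hole of the beech block (288x64x46 mm, holes 62 mm apart); x then points across the row
- die_small: die of the smallest punch, fixed: dark base 56 mm across, 13 mm high, on it a bright boss 33 mm across, 36 mm high in all, bore 16 mm across right through. Origin: centre of the boss's top face on the bore's axis, 53 mm above the bench, z up; x points across the row. The dies stand 62 mm apart on the dark board (288x84 mm, end cheeks 38 mm high)
- die_medium: die of the second smallest punch, fixed: dark base 56 mm across, 13 mm high, on it a bright boss 37 mm across, 36 mm high in all, bore 20 mm across right through. Origin: centre of the boss's top face on the bore's axis, 53 mm above the bench, z up; x points across the row. The dies stand 62 mm apart on the dark board (288x84 mm, end cheeks 38 mm high)
- die_large: die of the second largest punch, fixed: dark base 56 mm across, 13 mm high, on it a bright boss 41 mm across, 36 mm high in all, bore 24 mm across right through. Origin: centre of the boss's top face on the bore's axis, 53 mm above the bench, z up; x points across the row. The dies stand 62 mm apart on the dark board (288x84 mm, end cheeks 38 mm high)
- die_extra: die of the largest punch, fixed: dark base 56 mm across, 13 mm high, on it a bright boss 45 mm across, 36 mm high in all, bore 28 mm across right through. Origin: centre of the boss's top face on the bore's axis, 53 mm above the bench, z up; x points across the row. The dies stand 62 mm apart on the dark board (288x84 mm, end cheeks 38 mm high)
- eyelet_tin: small open round tin of eyelets, 50 mm across, 17 mm high, loose on the bench to the left of the work; origin: centre of its underside. Leave it alone
- hammer: hammer with a pale ash handle, 235x123x31 mm, loose, lying on the bench to the left of the work; origin: under its middle. Leave it alone
Mind the look-alikes: they are no part of the job. What is shaped like the punch_medium but blue or yellow is not meant.

How it is judged (in metres and radians):
At the end, for the whole second after the job is handed in: Each punch stands in the die of its own size: its axis within 8 mm of the bore's axis, the underside of its flange within 4 mm of the die's top face, within 0.1 rad of upright, and at rest (horizontal distance between punch_small and die_small below 0.008 m and z of punch_small in the frame of die_small between -0.004 and 0.004 m and angle between each of punch_small, punch_medium, punch_large, punch_extra's own z axis and vertical below 0.1 rad and linear speed of each of punch_small, punch_medium, punch_large, punch_extra below 0.02 m/s and horizontal distance between punch_medium and die_medium below 0.008 m and z of punch_medium in the frame of die_medium between -0.004 and 0.004 m and horizontal distance between punch_large and die_large below 0.008 m and z of punch_large in the frame of die_large between -0.004 and 0.004 m and horizontal distance between punch_extra and die_extra below 0.008 m and z of punch_extra in the frame of die_extra between -0.004 and 0.004 m); the robot touches nothing.
It fails at once if the tin of eyelets is pushed or knocked (moved more than 25 mm) (distance of eyelet_tin from where it was at the start of the episode above 0.025 m).
It fails at once if the hammer is pushed (moved more than 25 mm) (distance of hammer from where it was at the start of the episode above 0.025 m).
It also fails if it takes over 104 s, if anything falls off the work surface, if the arm or the gripper's body presses on something with over 40 N, if the wrist force passes 120 N, or if a joint passes its speed limit or range.

## Working session

There is one attempt and no reset: what is moved stays moved. The work goes in short steps, Python scripts to look and compute and a tool call to move; the robot and the scene stay as the last step left them, time stands still between calls to the robot, and variables do not carry over. Pictures are saved under pics/ and viewed, at most 14 in all, crops included, and the job is handed in when it is done.

Besides the shell and the picture viewer there is one more tool, called after ">>>" as name([rows], argument=value, ...), one row to a line, values as JSON. arm_command: Moves the arm, as the interface text tells. Its arguments: {"type":"object","properties":{"plan":{"type":"array"},"newtons":{"type":"number"}},"required":["plan"]}

```bash
mkdir -p pics; cat > h.py <<'E'
import numpy as np,cv2
from cell import manip,eyes,ticket
from scipy.spatial.transform import Rotation as R
def shot(n,f=None):
    c=eyes.camera(n)
    if f: cv2.imwrite('pics/'+f,c['img'])
    return c
def world(c):
    z=c['z_map'].astype(float);v,u=np.indices(z.shape)
    p=np.stack([(u-c['cx'])/c['fx']*z,(v-c['cy'])/c['fy']*z,z],-1)
    o=np.array(c['orientation'],float)
    M=o if o.shape==(3,3) else R.from_euler('xyz',o).as_matrix()
    w=p@M.T+np.array(c['eye']); w[z==0]=np.nan
    return w
E
python3 - <<'E'
from h import *
for n in('top','side'):
    c=shot(n,n+'0.png'); print({k:c[k] for k in c if k not in('img','z_map')})
    np.savez(n+'0.npz',w=world(c),img=c['img'])
print(manip.read_state())
E
```

```text
{'fx': 397.06496267327225, 'fy': 397.06496267327225, 'cx': 248.72433835780188, 'cy': 192.7617108193527, 'eye': array([375.28729475, 163.37012568, 993.13034171]), 'orientation': array([-2.90482933, -0.00367424, -1.65583121])}
{'fx': 463.0644957528573, 'fy': 463.0644957528573, 'cx': 257.4653692575675, 'cy': 198.15673260819824, 'eye': array([ 369.36055717, 1260.33139658,  609.11962095]), 'orientation': array([-2.01909762,  0.02418529, -2.97649538])}
{'clock': 0.1, 'joints': array([ 1.11340565e+00,  3.00433284e-01,  1.52148245e+00,  5.39548036e-06,
        1.32069910e+00, -6.66206216e-02]), 'qd': array([ 0.00147015, -0.00035779, -0.00228833,  0.00024584,  0.00247675,
       -0.00110241]), 'effort': array([-3.03911329e-04, -5.32643151e+01, -3.53281188e+01,  7.09141698e-02,
        2.35291250e-02, -5.97780036e-05]), 'eef_pos': array([209.40948498, 508.33542125, 204.94879704]), 'eef_rot': array([-3.14057309e+00, -7.32625926e-05,  2.75082122e+00]), 'wrist_force': array([ 0.60760305,  0.39028353, -0.50816195]), 'moment': array([ 0.04807316, -0.01203219, -0.01528664]), 'finger_force': 0.0, 'finger_gap': 93.94469646195354}
```

View pics/top0.png

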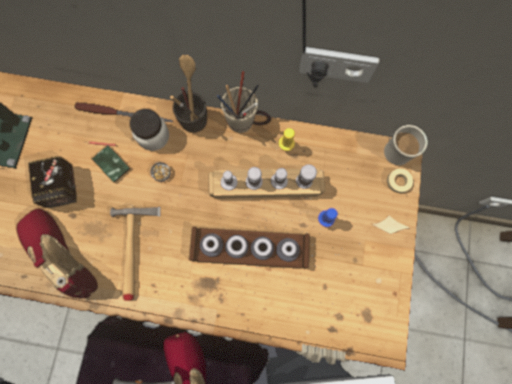

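View pics/side0.png

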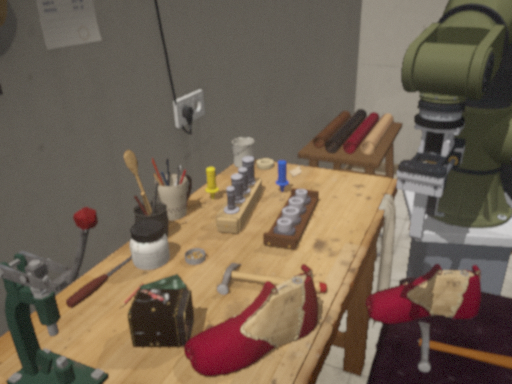

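Top view: the block's punches are at about (229,182), (254,178), (280,178), (307,176), and the dies at (211,244), (236,245), (262,247), (288,248). The look-alikes are yellow (288,140) and blue (329,217), both excluded. The tin is at (162,172) and the hammer at (130,250).

```bash
python3 - <<'E'
from h import *
d=np.load('top0.npz');w=d['w'];img=d['img']
cv2.imwrite('pics/crop1.png',cv2.resize(img[150:275,180:345],None,fx=4.8,fy=4.8,interpolation=cv2.INTER_CUBIC))
# board/dies: points by height
def blobs(zlo,zhi,box):
    m=((w[...,2]>zlo)&(w[...,2]<zhi)).astype(np.uint8); k=np.zeros_like(m); k[box[1]:box[3],box[0]:box[2]]=1
    n,l,s,c=cv2.connectedComponentsWithStats(m*k,connectivity=4)
    for i in range(1,n):
        if s[i,4]>15:
            p=w[l==i]; print(c[i].round(1),s[i,4],'med',np.median(p,0).round(1),'mid',((p.min(0)+p.max(0))/2).round(1),'ext',np.ptp(p,axis=0).round(1))
print('dies');blobs(44,60,(185,225,320,275))
print('punch');blobs(100,140,(205,155,330,205))
print('block');blobs(38,50,(205,155,330,205))
E
```

```text
dies
[209.9 243.3] 139 med [486.1 243.2  52.2] mid [486.6 242.3  50.2] ext [35.6 33.6 11.7]
[236.1 244.9] 185 med [477.8 180.7  52.3] mid [477.4 181.2  51.9] ext [43.3 43.3 11.7]
[262.1 246.6] 159 med [468.1 119.9  52.1] mid [468.8 120.3  50.3] ext [40.3 38.9 12.6]
[288.3 248.3] 119 med [458.7  58.9  52.2] mid [459.   58.6  50.3] ext [30.8 31.6 11.3]
punch
[307.6 172.6] 234 med [620.1   4.4 124.8] mid [622.5   2.6 114.9] ext [36.7 36.  29.7]
[253.8 173.9] 169 med [628.2 127.  120.5] mid [630.2 127.1 113.8] ext [30.2 30.8 23.1]
[280.5 173.8] 126 med [624.5  65.3 116.7] mid [626.   64.9 110.7] ext [25.5 25.7 20.7]
[227.2 175.1] 77 med [632.8 188.  112.4] mid [635.  187.9 108.3] ext [22.6 21.4 16.4]
block
[263.7 183.2] 1869 med [619.6  99.1  45.4] mid [628.6  95.4  44. ] ext [ 79.9 289.6  11.9]
```

View pics/crop1.png

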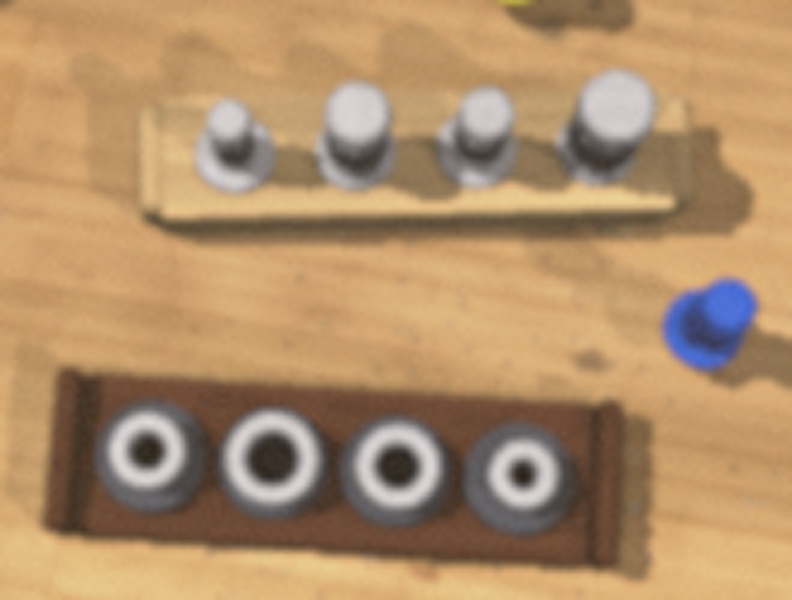

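The crop confirms the identities. Punches left to right are small, large, medium, extra, and dies left to right are medium, extra, large, small. Top heights of about 114, 122, 118 and 126 mm agree.

```bash
python3 - <<'E'
from h import *
d=np.load('top0.npz');w=d['w']
def fit(px,zt,r,name):
    u,v=px; b=np.zeros(w.shape[:2],bool); b[int(v)-16:int(v)+17,int(u)-16:int(u)+17]=1
    m=b&(abs(w[...,2]-zt)<4)&(np.hypot(*(np.moveaxis(w[...,:2],-1,0)-np.array(px_w)[:,None,None]))<r+8)
    p=w[m][:,:2].astype(np.float32); c,rr=cv2.minEnclosingCircle(p); print(name,np.round(c,1),round(rr,1),len(p)); return np.array(c)
P=[]
for n,px,px_w,zt,r in [('Ps',(227,175),(633,188),113,11),('Pl',(254,174),(628,127),121,16),('Pm',(280,174),(624.5,65),117,13.5),('Px',(308,173),(620,4.5),125,18.5),
 ('Dm',(210,243),(486,243),52.5,18.5),('Dx',(236,245),(477.6,181),52.5,22.5),('Dl',(262,246.6),(468.5,120),52.5,20.5),('Ds',(288,248),(459,58.7),52.5,16.5)]:
    P.append(fit(px,zt,r,n))
for Q in(np.array(P[:4]),np.array(P[4:])):
    s=np.array([1.5,.5,-.5,-1.5])*62
    c=Q.mean(0); g=(s[:,None]*Q).sum(0); u=g/np.hypot(*g)
    print('row',u.round(4),'yaw',(np.arctan2(u[1],u[0])).round(4),'\n',(c+s[:,None]*u).round(1).tolist())
m=w[...,2]>135
for lo,hi in((135,200),(200,260),(260,500)):
    mm=(w[...,2]>lo)&(w[...,2]<hi)
    n,l,s,c=cv2.connectedComponentsWithStats(mm.astype(np.uint8))
    for i in range(1,n):
        if s[i,4]>6: print(lo,c[i].round(),np.median(w[l==i],0).round(),s[i,4])
c=shot('top');o=R.from_euler('xyz',c['orientation']).as_matrix()
for q in([209,508,205],[209,508,300]):
    p=o.T@(np.array(q)-c['eye']);print('tcp px',p[0]/p[2]*c['fx']+c['cx'],p[1]/p[2]*c['fy']+c['cy'])
E
```

```text
Ps [634.7 188. ] 10.4 61
Pl [631.1 126. ] 16.0 138
Pm [626.5  64.7] 13.3 99
Px [622.7   2.9] 18.3 184
Dm [486.7 243. ] 18.0 126
Dx [477.9 181. ] 22.3 173
Dl [468.8 119.9] 20.2 148
Ds [459.8  58.5] 16.4 116
row [0.066  0.9978] yaw 1.5048 
 [[634.9, 188.2], [630.8, 126.3], [626.7, 64.5], [622.6, 2.6]]
row [0.1447 0.9895] yaw 1.4256 
 [[486.8, 242.6], [477.8, 181.3], [468.8, 119.9], [459.8, 58.6]]
135 [257.  73.] [855. 104. 169.] 7472
135 [256.  87.] [831. 104. 146.] 18
135 [172.  97.] [825. 303. 138.] 13
135 [219.  97.] [812. 192. 146.] 21
135 [182. 105.] [796. 278. 157.] 19
135 [226. 110.] [774. 178. 156.] 21
200 [254.  57.] [861. 119. 232.] 7813
200 [186.  62.] [867. 255. 216.] 177
260 [327.  30.] [812. -55. 343.] 25461
260 [  5. 381.] [266. 556. 313.] 52
tcp px 65.3525866668293 399.2869872750505
tcp px 38.56037861052127 415.5973273220842
```

>>> arm_command([
  [1, 0, 0, 0, 0.16],
  [1, 0, 0, 0, 0.16],
  [1, 0, 0, 0, 0.16],
  [1, 0, 0, 0, 0.16],
  [1, 0, 0, 0, 0.16],
  [1, 0, 0, 0, 0.16],
  [1, 0, 0, 0, 0.16],
  [1, 0, 0, 0, 0.16],
], newtons=25)

```text
clock: 1.15
eef_pos: [209.5, 508.4, 205.2]
eef_rot: [-3.141, 0.001, 1.465]
wrist_force: [0.0, 0.1, -0.5]
finger_gap: 93.8
finger_force: 0.0
```

```bash
cat > d.py <<'E'
import sys
from h import *
s=manip.read_state();p=s['eef_pos'];M=R.from_euler('xyz',s['eef_rot']).as_matrix()
print(s['clock'],p.round(1),s['eef_rot'].round(3),s['wrist_force'].round(1),s['finger_gap'].round(1),s['finger_force'])
for a in sys.argv[1:]:
    q=np.array(eval(a),float); print(a,(M.T@(q-p)).round(1)); p=q
E
python3 d.py [634.9,188.2,205] [634.9,188.2,60]
```

```text
Traceback (most recent call last):
  File "d.py", line 4, in <module>
    print(s['clock'],p.round(1),s['eef_rot'].round(3),s['wrist_force'].round(1),s['finger_gap'].round(1),s['finger_force'])
                                                                                ^^^^^^^^^^^^^^^^^^^^^
AttributeError: 'float' object has no attribute 'round'
```

```bash
sed -i "s/s\['finger_gap'\].round(1)/round(s['finger_gap'],1)/" d.py
python3 d.py [634.9,188.2,205] [634.9,188.2,60]
```

```text
1.15 [209.5 508.4 205.2] [-3.141e+00  1.000e-03  1.465e+00] [ 0.   0.1 -0.5] 93.8 0.0
[634.9,188.2,205] [-2.737e+02  4.567e+02  2.000e-01]
[634.9,188.2,60] [1.00e-01 0.00e+00 1.45e+02]
```

>>> arm_command([
  [1, -0.0195, 0.0326, 0, 0],
  [1, -0.0195, 0.0326, 0, 0],
  [1, -0.0195, 0.0326, 0, 0],
  [1, -0.0195, 0.0326, 0, 0],
  [1, -0.0195, 0.0326, 0, 0],
  [1, -0.0195, 0.0326, 0, 0],
  [1, -0.0195, 0.0326, 0, 0],
  [1, -0.0195, 0.0326, 0, 0],
  [1, -0.0195, 0.0326, 0, 0],
  [1, -0.0195, 0.0326, 0, 0],
  [1, -0.0195, 0.0326, 0, 0],
  [1, -0.0195, 0.0326, 0, 0],
  [1, -0.0195, 0.0326, 0, 0],
  [1, -0.0195, 0.0326, 0, 0],
  [1, 0, 0, 0, 0],
  [1, 0, 0, 0, 0],
])

```text
clock: 3.15
eef_pos: [635.9, 191.6, 205.1]
eef_rot: [-3.141, 0.0, 1.471]
wrist_force: [-0.5, 0.6, -0.2]
finger_gap: 94.0
finger_force: 0.0
```

```bash
python3 d.py [634.9,188.2,205] [634.9,188.2,60]; python3 - <<'E'
from h import *
c=shot('top','t1.png');cv2.imwrite('pics/crop2.png',cv2.resize(c['img'][90:280,150:350],None,fx=3,fy=3))
E
```

```text
3.15 [635.9 191.6 205.1] [-3.141  0.     1.471] [-0.5  0.6 -0.2] 94.0 0.0
[634.9,188.2,205] [-3.5 -0.7  0.1]
[634.9,188.2,60] [0.00e+00 1.00e-01 1.45e+02]
```

View pics/crop2.png

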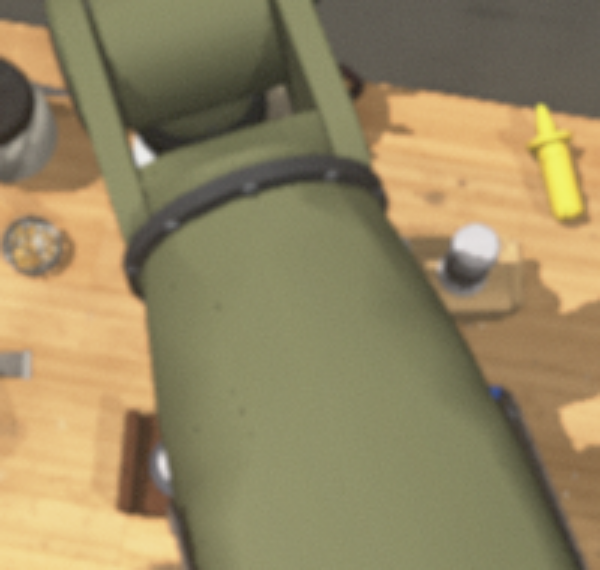

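The arm covers the left part of the block. The yellow look-alike now lies at about full-frame pixel (335,143), but it stood at (288,140) before, so something has changed. I'll check from the side.

```bash
python3 - <<'E'
from h import *
c=shot('side','s1.png');np.savez('side1.npz',w=world(c),img=c['img']);cv2.imwrite('pics/crop3.png',cv2.resize(c['img'][90:290,150:400],None,fx=3,fy=3))
w=world(shot('top'));print(w[140:165:3,330:342:3].round().tolist()[0:9:2])
E
```

```text
[[[731.0, -82.0, 24.0], [727.0, -88.0, 33.0], [727.0, -96.0, 31.0], [736.0, -111.0, 3.0]], [[716.0, -81.0, 18.0], [713.0, -88.0, 24.0], [710.0, -94.0, 31.0], [711.0, -102.0, 28.0]], [[707.0, -84.0, -2.0], [697.0, -85.0, 26.0], [697.0, -93.0, 24.0], [695.0, -100.0, 26.0]], [[690.0, -82.0, -2.0], [683.0, -85.0, 17.0], [680.0, -90.0, 27.0], [680.0, -99.0, 24.0]], [[674.0, -80.0, -2.0], [672.0, -87.0, 1.0], [673.0, -96.0, -2.0], [671.0, -103.0, -0.0]]]
```

View pics/crop3.png

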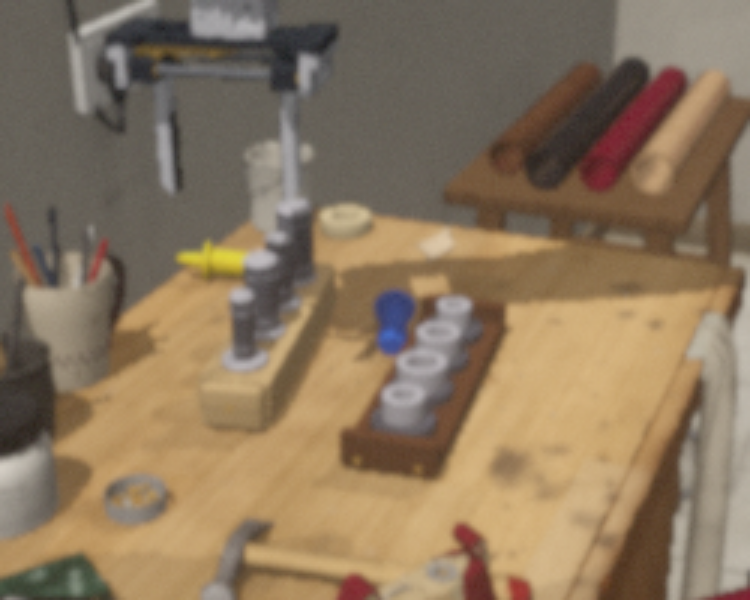

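The side view shows the punches and dies in place. Both look-alikes have toppled: yellow at crop (215,262), blue at (393,320), lying near the die board. I'll check where the blue one is and whether anything else shifted.

```bash
python3 - <<'E'
from h import *
c=shot('side');w=world(c);i=c['img'].astype(int);b,g,r=np.moveaxis(i,-1,0)
for n,m in(('blue',(b>r+60)&(b>g+40)),('yel',(r>b+100)&(g>b+100)&(abs(r-g)<50))):
    v,u=np.where(m);p=w[m];p=p[~np.isnan(p[:,0])];print(n,len(p),u.min(),u.max(),v.min(),v.max(),np.percentile(p,[3,50,97],axis=0).round())
d=np.load('side0.npz');D=cv2.absdiff(d['img'],c['img'])[140:260,205:325].max(-1);y,x=np.where(D>60);print(len(x),x.min()+205,x.max()+205,y.min()+140,y.max()+140)
E
python3 d.py
```

```text
blue 80 277 284 191 206 [[507.  26.  10.]
 [516.  69.  25.]
 [525.  79.  31.]]
yel 105 210 230 172 179 [[ 701. -170.   -0.]
 [ 728.  -86.   26.]
 [ 761.  -76.   36.]]
1058 205 324 140 208
3.35 [635.9 192.1 205.7] [ 3.141 -0.     1.472] [-0.3 -0.1  0.5] 93.8 0.0
```

>>> arm_command([
  [1, -0.0036, -0.0007, 0.013, 0],
  [1, 0, 0, 0.03, 0],
  [1, 0, 0, 0.03, 0],
  [1, 0, 0, 0.03, 0],
  [1, 0, 0, 0.03, 0],
  [1, 0, 0, 0.01, 0],
  [1, 0, 0, 0, 0],
  [1, 0, 0, 0, 0],
])

```text
clock: 4.35
eef_pos: [635.9, 187.9, 63.8]
eef_rot: [3.14, -0.001, 1.471]
wrist_force: [0.6, -0.2, -0.1]
finger_gap: 93.9
finger_force: 0.0
```

```bash
python3 d.py [634.9,188.2,62]
```

```text
4.35 [635.9 187.9  63.8] [ 3.140e+00 -1.000e-03  1.471e+00] [ 0.6 -0.2 -0.1] 93.9 0.0
[634.9,188.2,62] [ 0.2 -1.   1.8]
```

>>> arm_command([
  [-1, 0, -0.001, 0.001, 0],
  [-1, 0, 0, 0, 0],
  [-1, 0, 0, 0, 0],
  [-1, 0, 0, 0, 0],
  [-1, 0, 0, 0, 0],
  [-1, 0, 0, 0, 0],
  [-1, 0, 0, 0, 0],
  [-1, 0, 0, 0, 0],
])

```text
clock: 5.35
eef_pos: [634.3, 187.9, 61.4]
eef_rot: [-3.142, 0.0, 1.471]
wrist_force: [-0.1, 0.7, 0.0]
finger_gap: 21.5
finger_force: 25.0
```

>>> arm_command([
  [-1, 0, 0, -0.01, 0],
  [-1, 0, 0, -0.02, 0],
  [-1, 0, 0, -0.025, 0],
  [-1, 0, 0, -0.03, 0],
  [-1, 0, 0, -0.03, 0],
  [-1, 0, 0, -0.02, 0],
  [-1, 0, 0, 0, 0],
  [-1, 0, 0, 0, 0],
])

```text
clock: 6.35
eef_pos: [634.0, 187.8, 196.0]
eef_rot: [-3.141, 0.0, 1.471]
wrist_force: [-0.0, -0.2, -1.2]
finger_gap: 22.1
finger_force: 25.0
```

```bash
python3 d.py [459.8,58.6,197] [459.8,58.6,68]
```

```text
6.35 [634.  187.8 196. ] [-3.141  0.     1.471] [-0.  -0.2 -1.2] 22.1 24.999821757155587
[459.8,58.6,197] [-146.  -160.5   -0.9]
[459.8,58.6,68] [0.00e+00 1.00e-01 1.29e+02]
```

>>> arm_command([
  [-1, -0.0182, -0.02, 0, 0],
  [-1, -0.0182, -0.02, 0, 0],
  [-1, -0.0182, -0.02, 0, 0],
  [-1, -0.0182, -0.02, 0, 0],
  [-1, -0.0182, -0.02, 0, 0],
  [-1, -0.0182, -0.02, 0, 0],
  [-1, -0.0182, -0.02, 0, 0],
  [-1, -0.0182, -0.02, 0, 0],
  [-1, 0, 0, 0, 0],
  [-1, 0, 0, 0, 0],
  [-1, 0, 0, 0, 0],
])

```text
clock: 7.72
eef_pos: [460.9, 59.4, 196.1]
eef_rot: [-3.141, 0.0, 1.471]
wrist_force: [-0.8, -0.7, -1.8]
finger_gap: 21.3
finger_force: 25.0
```

```bash
python3 d.py [459.8,58.6,197] [459.8,58.6,68.4];python3 - <<'E'
from h import *
c=shot('side','s2.png');cv2.imwrite('pics/crop4.png',cv2.resize(c['img'][90:290,180:380],None,fx=3,fy=3))
E
```

```text
7.725 [460.9  59.4 196.1] [-3.141  0.     1.471] [-0.8 -0.7 -1.8] 21.3 24.999814941184013
[459.8,58.6,197] [-0.9 -1.  -0.9]
[459.8,58.6,68.4] [0.000e+00 1.000e-01 1.286e+02]
```

View pics/crop4.png

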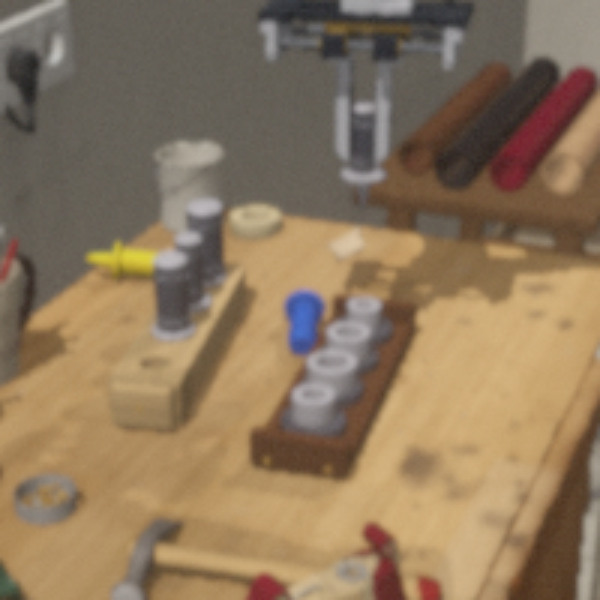

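The small punch hangs upright in the fingers at crop (362,150), nose down, above the far die at (365,305).

>>> arm_command([
  [-1, -0.001, -0.001, 0.01, 0],
  [-1, 0, 0, 0.025, 0],
  [-1, 0, 0, 0.03, 0],
  [-1, 0, 0, 0.02, 0],
  [-1, 0, 0, 0.01, 0],
  [-1, 0, 0, 0.005, 0],
  [-1, 0, 0, 0.005, 0],
  [-1, 0, 0, 0.005, 0],
  [-1, 0, 0, 0.005, 0],
  [-1, 0, 0, 0.005, 0],
  [-1, 0, 0, 0.005, 0],
  [-1, 0, 0, 0.001, 0],
  [-1, 0, 0, 0, 0],
  [-1, 0, 0, 0, 0],
])

```text
clock: 9.52
eef_pos: [459.6, 58.1, 70.6]
eef_rot: [3.141, -0.0, 1.471]
wrist_force: [0.6, -0.5, -1.1]
finger_gap: 21.5
finger_force: 25.0
```

```bash
python3 d.py [459.8,58.6,68.4]
```

```text
9.525 [459.6  58.1  70.6] [ 3.141 -0.     1.471] [ 0.6 -0.5 -1.1] 21.5 24.999869645325816
[459.8,58.6,68.4] [0.5 0.2 2.2]
```

No contact force, so it is centred. I'll lower it slightly, release and rise.

>>> arm_command([
  [-1, 0, 0, 0.001, 0],
  [-1, 0, 0, 0, 0],
  [-0.4, 0, 0, 0, 0],
  [-0.2, 0, 0, 0, 0],
  [0.2, 0, 0, 0, 0],
  [1, 0, 0, 0, 0],
  [1, 0, 0, 0, 0],
  [1, 0, 0, 0, 0],
  [1, 0, 0, 0, 0],
  [1, 0, 0, -0.03, 0],
  [1, 0, 0, -0.035, 0],
  [1, 0, 0, -0.035, 0],
  [1, 0, 0, -0.03, 0],
  [1, 0, 0, 0, 0],
])

```text
clock: 11.28
eef_pos: [460.3, 58.2, 201.3]
eef_rot: [3.138, -0.001, 1.471]
wrist_force: [1.1, -0.7, 0.1]
finger_gap: 93.9
finger_force: 0.0
```

```bash
python3 d.py [626.2,64.5,200] [626.2,64.5,62];python3 - <<'E'
from h import *
c=shot('side','s3.png');cv2.imwrite('pics/crop5.png',cv2.resize(c['img'][150:270,210:330],None,fx=4,fy=4))
E
```

```text
11.275 [460.3  58.2 201.3] [ 3.138e+00 -1.000e-03  1.471e+00] [ 1.1 -0.7  0.1] 93.9 0.0
[626.2,64.5,200] [ 22.9 164.5   1.9]
[626.2,64.5,62] [-1.00e-01 -5.00e-01  1.38e+02]
```

View pics/crop5.png

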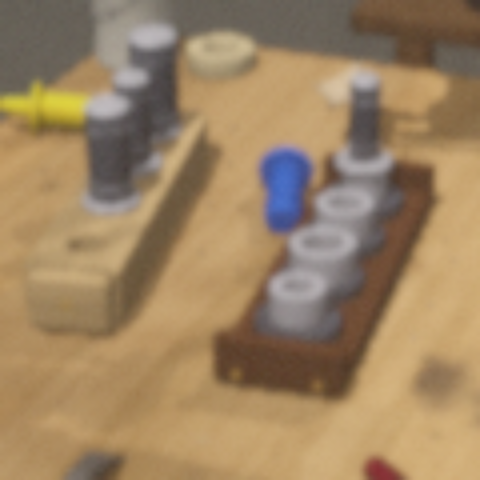

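The small punch stands in the far die at crop (364,120), flange on the boss. Medium is next.

>>> arm_command([
  [1, 0.0038, 0.0274, 0, 0],
  [1, 0.0038, 0.0274, 0, 0],
  [1, 0.0038, 0.0274, 0, 0],
  [1, 0.0038, 0.0274, 0, 0],
  [1, 0.0038, 0.0274, 0, 0],
  [1, 0.0038, 0.0274, 0, 0],
  [1, 0, 0, 0, 0],
  [1, 0, 0, 0, 0],
  [1, 0, 0, 0, 0],
])

```text
clock: 12.45
eef_pos: [624.8, 64.4, 199.3]
eef_rot: [-3.141, 0.0, 1.471]
wrist_force: [0.5, -0.3, 0.2]
finger_gap: 94.0
finger_force: 0.0
```

```bash
python3 d.py [626.2,64.5,62]
```

```text
12.45 [624.8  64.4 199.3] [-3.141  0.     1.471] [ 0.5 -0.3  0.2] 94.0 0.0
[626.2,64.5,62] [  0.2   1.5 137.3]
```

>>> arm_command([
  [1, 0, 0.001, 0.016, 0],
  [1, 0, 0, 0.03, 0],
  [1, 0, 0, 0.03, 0],
  [1, 0, 0, 0.03, 0],
  [1, 0, 0, 0.02, 0],
  [1, 0, 0, 0.011, 0],
  [1, 0, 0, 0, 0],
  [1, 0, 0, 0, 0],
  [-1, 0, 0, 0, 0],
  [-1, 0, 0, 0, 0],
  [-1, 0, 0, 0, 0],
  [-1, 0, 0, 0, 0],
  [-1, 0, 0, 0, 0],
  [-1, 0, 0, 0, 0],
  [-1, 0, 0, 0, 0],
  [-1, 0, 0, 0, 0],
])

```text
clock: 14.45
eef_pos: [626.3, 64.3, 62.5]
eef_rot: [-3.142, -0.0, 1.471]
wrist_force: [-0.2, -0.2, -0.3]
finger_gap: 26.3
finger_force: 25.0
```

>>> arm_command([
  [-1, 0, 0, -0.01, 0],
  [-1, 0, 0, -0.02, 0],
  [-1, 0, 0, -0.025, 0],
  [-1, 0, 0, -0.03, 0],
  [-1, 0, 0, -0.03, 0],
  [-1, 0, 0, -0.02, 0],
  [-1, 0, 0, 0, 0],
  [-1, 0, 0, 0, 0],
])

```text
clock: 15.45
eef_pos: [626.0, 64.3, 197.0]
eef_rot: [-3.141, 0.0, 1.471]
wrist_force: [0.4, 0.6, -2.7]
finger_gap: 26.6
finger_force: 25.0
```

```bash
python3 d.py [486.8,242.6,198] [486.8,242.6,70]
```

```text
15.45 [626.   64.3 197. ] [-3.141  0.     1.471] [ 0.4  0.6 -2.7] 26.6 24.999714276000304
[486.8,242.6,198] [ 163.5 -156.3   -0.9]
[486.8,242.6,70] [0.00e+00 1.00e-01 1.28e+02]
```

>>> arm_command([
  [-1, 0.0204, -0.0195, 0, 0],
  [-1, 0.0204, -0.0195, 0, 0],
  [-1, 0.0204, -0.0195, 0, 0],
  [-1, 0.0204, -0.0195, 0, 0],
  [-1, 0.0204, -0.0195, 0, 0],
  [-1, 0.0204, -0.0195, 0, 0],
  [-1, 0.0204, -0.0195, 0, 0],
  [-1, 0.0204, -0.0195, 0, 0],
  [-1, 0, 0, 0, 0],
  [-1, 0, 0, 0, 0],
  [-1, 0, 0, 0, 0],
])

```text
clock: 16.82
eef_pos: [487.8, 241.6, 197.1]
eef_rot: [-3.141, 0.0, 1.47]
wrist_force: [0.2, 0.5, -1.9]
finger_gap: 26.5
finger_force: 25.0
```

```bash
python3 d.py [486.8,242.6,70.5]
```

```text
16.825 [487.8 241.6 197.1] [-3.141  0.     1.47 ] [ 0.2  0.5 -1.9] 26.5 24.99982578892741
[486.8,242.6,70.5] [  0.9  -1.  126.6]
```

>>> arm_command([
  [-1, 0.001, -0.001, 0.01, 0],
  [-1, 0, 0, 0.025, 0],
  [-1, 0, 0, 0.03, 0],
  [-1, 0, 0, 0.02, 0],
  [-1, 0, 0, 0.01, 0],
  [-1, 0, 0, 0.005, 0],
  [-1, 0, 0, 0.005, 0],
  [-1, 0, 0, 0.005, 0],
  [-1, 0, 0, 0.005, 0],
  [-1, 0, 0, 0.005, 0],
  [-1, 0, 0, 0.005, 0],
  [-1, 0, 0, 0.001, 0],
  [-1, 0, 0, 0, 0],
  [-1, 0, 0, 0, 0],
])

```text
clock: 18.58
eef_pos: [486.6, 243.4, 71.6]
eef_rot: [3.141, -0.0, 1.471]
wrist_force: [0.6, 0.4, -1.6]
finger_gap: 26.7
finger_force: 25.0
```

```bash
python3 d.py [486.8,242.6,69.5]
```

```text
18.575 [486.6 243.4  71.6] [ 3.141 -0.     1.471] [ 0.6  0.4 -1.6] 26.7 24.999727634549345
[486.8,242.6,69.5] [-0.8  0.3  2.1]
```

>>> arm_command([
  [-1, 0, 0, 0.001, 0],
  [-1, 0, 0, 0, 0],
  [-0.3, 0, 0, 0, 0],
  [-0.1, 0, 0, 0, 0],
  [0.3, 0, 0, 0, 0],
  [1, 0, 0, 0, 0],
  [1, 0, 0, 0, 0],
  [1, 0, 0, 0, 0],
  [1, 0, 0, 0, 0],
  [1, 0, 0, -0.03, 0],
  [1, 0, 0, -0.035, 0],
  [1, 0, 0, -0.035, 0],
  [1, 0, 0, -0.03, 0],
  [1, 0, 0, 0, 0],
  [1, 0, 0, 0, 0],
])

```text
clock: 20.45
eef_pos: [486.2, 243.2, 199.5]
eef_rot: [-3.141, 0.001, 1.471]
wrist_force: [-0.1, -0.3, -0.1]
finger_gap: 93.9
finger_force: 0.0
```

```bash
python3 d.py [630.4,126.3,200]
```

```text
20.45 [486.2 243.2 199.5] [-3.141e+00  1.000e-03  1.471e+00] [-0.1 -0.3 -0.1] 93.9 0.0
[630.4,126.3,200] [-101.9  155.2   -0.6]
```

Next is large: 6 rows of (-0.017, 0.0259), then down and close after checking.

>>> arm_command([
  [1, -0.017, 0.0259, 0, 0],
  [1, -0.017, 0.0259, 0, 0],
  [1, -0.017, 0.0259, 0, 0],
  [1, -0.017, 0.0259, 0, 0],
  [1, -0.017, 0.0259, 0, 0],
  [1, -0.017, 0.0259, 0, 0],
  [1, 0, 0, 0, 0],
  [1, 0, 0, 0, 0],
  [1, 0, 0, 0, 0],
])

```text
clock: 21.58
eef_pos: [630.4, 127.0, 200.3]
eef_rot: [-3.141, 0.0, 1.472]
wrist_force: [-0.0, 0.7, 0.3]
finger_gap: 94.0
finger_force: 0.0
```

```bash
python3 d.py [630.4,126.3,62]; python3 - <<'E'
from h import *
c=shot('side','s4.png');cv2.imwrite('pics/crop6.png',cv2.resize(c['img'][150:270,210:330],None,fx=4,fy=4))
E
```

```text
21.575 [630.4 127.  200.3] [-3.141  0.     1.472] [-0.   0.7  0.3] 94.0 0.0
[630.4,126.3,62] [-7.000e-01  1.000e-01  1.383e+02]
```

View pics/crop6.png

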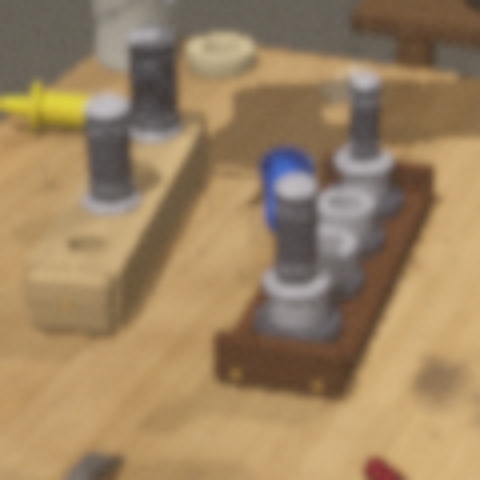

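Medium is seated in the near die at crop (296,240), upright. The large punch at (110,150) is next.

>>> arm_command([
  [1, -0.0007, 0, 0.016, 0],
  [1, 0, 0, 0.03, 0],
  [1, 0, 0, 0.03, 0],
  [1, 0, 0, 0.03, 0],
  [1, 0, 0, 0.02, 0],
  [1, 0, 0, 0.011, 0],
  [1, 0, 0, 0, 0],
  [1, 0, 0, 0, 0],
  [-1, 0, 0, 0, 0],
  [-1, 0, 0, 0, 0],
  [-1, 0, 0, 0, 0],
  [-1, 0, 0, 0, 0],
  [-1, 0, 0, 0, 0],
  [-1, 0, 0, 0, 0],
  [-1, 0, 0, 0, 0],
  [-1, 0, 0, 0, 0],
])

```text
clock: 23.62
eef_pos: [630.8, 125.7, 63.4]
eef_rot: [-3.141, 0.0, 1.471]
wrist_force: [-1.5, -0.0, 0.2]
finger_gap: 31.7
finger_force: 25.0
```

>>> arm_command([
  [-1, 0, 0, -0.01, 0],
  [-1, 0, 0, -0.02, 0],
  [-1, 0, 0, -0.025, 0],
  [-1, 0, 0, -0.03, 0],
  [-1, 0, 0, -0.03, 0],
  [-1, 0, 0, -0.025, 0],
  [-1, 0, 0, 0, 0],
  [-1, 0, 0, 0, 0],
])

```text
clock: 24.62
eef_pos: [630.5, 125.6, 202.7]
eef_rot: [-3.141, 0.0, 1.471]
wrist_force: [-0.7, -0.1, -2.5]
finger_gap: 31.5
finger_force: 25.0
```

```bash
python3 d.py [468.8,119.9,203]
```

```text
24.625 [630.5 125.6 202.7] [-3.141  0.     1.471] [-0.7 -0.1 -2.5] 31.5 24.999627547585987
[468.8,119.9,203] [-2.180e+01 -1.604e+02 -1.000e-01]
```

>>> arm_command([
  [-1, -0.0036, -0.0267, 0, 0],
  [-1, -0.0036, -0.0267, 0, 0],
  [-1, -0.0036, -0.0267, 0, 0],
  [-1, -0.0036, -0.0267, 0, 0],
  [-1, -0.0036, -0.0267, 0, 0],
  [-1, -0.0036, -0.0267, 0, 0],
  [-1, 0, 0, 0, 0],
  [-1, 0, 0, 0, 0],
  [-1, 0, 0, 0, 0],
])

```text
clock: 25.75
eef_pos: [469.7, 120.1, 203.0]
eef_rot: [-3.141, 0.0, 1.471]
wrist_force: [0.2, -0.6, -2.8]
finger_gap: 32.1
finger_force: 25.0
```

```bash
python3 d.py [468.8,119.9,71.4]
```

```text
25.75 [469.7 120.1 203. ] [-3.141  0.     1.471] [ 0.2 -0.6 -2.8] 32.1 24.99958727350986
[468.8,119.9,71.4] [ -0.3  -0.8 131.6]
```

>>> arm_command([
  [-1, -0.0003, -0.0008, 0.015, 0],
  [-1, 0, 0, 0.025, 0],
  [-1, 0, 0, 0.03, 0],
  [-1, 0, 0, 0.02, 0],
  [-1, 0, 0, 0.01, 0],
  [-1, 0, 0, 0.005, 0],
  [-1, 0, 0, 0.005, 0],
  [-1, 0, 0, 0.005, 0],
  [-1, 0, 0, 0.005, 0],
  [-1, 0, 0, 0.005, 0],
  [-1, 0, 0, 0.005, 0],
  [-1, 0, 0, 0.001, 0],
  [-1, 0, 0, 0, 0],
  [-1, 0, 0, 0, 0],
])

```text
clock: 27.5
eef_pos: [468.6, 119.9, 72.6]
eef_rot: [3.141, -0.0, 1.471]
wrist_force: [0.4, -0.0, -2.9]
finger_gap: 31.8
finger_force: 25.0
```

```bash
python3 d.py [468.8,119.9,70.4]
```

```text
27.5 [468.6 119.9  72.6] [ 3.141 -0.     1.471] [ 0.4 -0.  -2.9] 31.8 24.999654531611668
[468.8,119.9,70.4] [-0.   0.2  2.2]
```

>>> arm_command([
  [-1, 0, 0, 0.001, 0],
  [-1, 0, 0, 0, 0],
  [-0.2, 0, 0, 0, 0],
  [0, 0, 0, 0, 0],
  [0.4, 0, 0, 0, 0],
  [1, 0, 0, 0, 0],
  [1, 0, 0, 0, 0],
  [1, 0, 0, 0, 0],
  [1, 0, 0, 0, 0],
  [1, 0, 0, -0.03, 0],
  [1, 0, 0, -0.035, 0],
  [1, 0, 0, -0.035, 0],
  [1, 0, 0, -0.035, 0],
  [1, 0, 0, 0, 0],
  [1, 0, 0, 0, 0],
])

```text
clock: 29.38
eef_pos: [468.1, 119.8, 205.5]
eef_rot: [-3.14, 0.0, 1.471]
wrist_force: [-0.5, -0.3, 0.4]
finger_gap: 93.9
finger_force: 0.0
```

```bash
python3 d.py [622.3,2.6,205]
```

```text
29.375 [468.1 119.8 205.5] [-3.14   0.     1.471] [-0.5 -0.3  0.4] 93.9 0.0
[622.3,2.6,205] [-101.3  165.1    0.4]
```

>>> arm_command([
  [1, -0.0169, 0.0275, 0, 0],
  [1, -0.0169, 0.0275, 0, 0],
  [1, -0.0169, 0.0275, 0, 0],
  [1, -0.0169, 0.0275, 0, 0],
  [1, -0.0169, 0.0275, 0, 0],
  [1, -0.0169, 0.0275, 0, 0],
  [1, 0, 0, 0, 0],
  [1, 0, 0, 0, 0],
  [1, 0, 0, 0, 0],
])

```text
clock: 30.5
eef_pos: [622.1, 3.2, 206.3]
eef_rot: [-3.141, -0.0, 1.471]
wrist_force: [-0.7, -0.3, 0.2]
finger_gap: 93.9
finger_force: 0.0
```

```bash
python3 d.py [622.3,2.6,64]; python3 - <<'E'
from h import *
c=shot('side','s5.png');cv2.imwrite('pics/crop7.png',cv2.resize(c['img'][150:270,210:330],None,fx=4,fy=4))
E
```

```text
30.5 [622.1   3.2 206.3] [-3.141 -0.     1.471] [-0.7 -0.3  0.2] 93.9 0.0
[622.3,2.6,64] [ -0.6   0.4 142.3]
```

View pics/crop7.png

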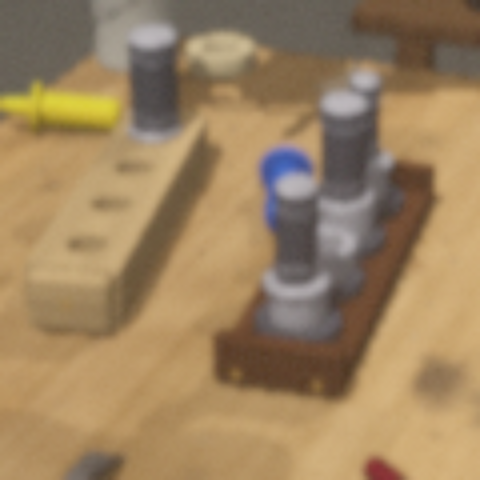

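Large is seated in the third die at crop (345,150). The last one is extra, at (153,80).

>>> arm_command([
  [1, -0.0006, 0, 0.02, 0],
  [1, 0, 0, 0.03, 0],
  [1, 0, 0, 0.03, 0],
  [1, 0, 0, 0.03, 0],
  [1, 0, 0, 0.02, 0],
  [1, 0, 0, 0.012, 0],
  [1, 0, 0, 0, 0],
  [1, 0, 0, 0, 0],
  [-1, 0, 0, 0, 0],
  [-1, 0, 0, 0, 0],
  [-1, 0, 0, 0, 0],
  [-1, 0, 0, 0, 0],
  [-1, 0, 0, 0, 0],
  [-1, 0, 0, 0, 0],
  [-1, 0, 0, 0, 0],
  [-1, 0, 0, 0, 0],
])

```text
clock: 32.55
eef_pos: [622.4, 2.0, 64.4]
eef_rot: [-3.141, 0.0, 1.471]
wrist_force: [-0.6, -0.9, 0.9]
finger_gap: 36.6
finger_force: 25.0
```

>>> arm_command([
  [-1, 0, 0, -0.01, 0],
  [-1, 0, 0, -0.02, 0],
  [-1, 0, 0, -0.025, 0],
  [-1, 0, 0, -0.03, 0],
  [-1, 0, 0, -0.03, 0],
  [-1, 0, 0, -0.025, 0],
  [-1, 0, 0, 0, 0],
  [-1, 0, 0, 0, 0],
])

```text
clock: 33.55
eef_pos: [622.1, 2.0, 203.8]
eef_rot: [-3.141, 0.0, 1.471]
wrist_force: [-0.5, 0.5, -3.1]
finger_gap: 36.8
finger_force: 25.0
```

```bash
python3 d.py [477.8,181.3,204]
```

```text
33.55 [622.1   2.  203.8] [-3.141  0.     1.471] [-0.5  0.5 -3.1] 36.8 24.999564351293202
[477.8,181.3,204] [ 1.640e+02 -1.615e+02 -1.000e-01]
```

Offset is 18.4, so the final TCP height is 71.4.

>>> arm_command([
  [-1, 0.0205, -0.0202, 0, 0],
  [-1, 0.0205, -0.0202, 0, 0],
  [-1, 0.0205, -0.0202, 0, 0],
  [-1, 0.0205, -0.0202, 0, 0],
  [-1, 0.0205, -0.0202, 0, 0],
  [-1, 0.0205, -0.0202, 0, 0],
  [-1, 0.0205, -0.0202, 0, 0],
  [-1, 0.0205, -0.0202, 0, 0],
  [-1, 0, 0, 0, 0],
  [-1, 0, 0, 0, 0],
  [-1, 0, 0, 0, 0],
])

```text
clock: 34.92
eef_pos: [478.4, 180.7, 204.1]
eef_rot: [-3.141, 0.0, 1.47]
wrist_force: [-0.1, -0.3, -3.5]
finger_gap: 36.6
finger_force: 25.0
```

```bash
python3 d.py [477.8,181.3,72.4]
```

```text
34.925 [478.4 180.7 204.1] [-3.141  0.     1.47 ] [-0.1 -0.3 -3.5] 36.6 24.999451205112564
[477.8,181.3,72.4] [  0.6  -0.6 131.7]
```

>>> arm_command([
  [-1, 0.0005, -0.0006, 0.015, 0],
  [-1, 0, 0, 0.025, 0],
  [-1, 0, 0, 0.03, 0],
  [-1, 0, 0, 0.02, 0],
  [-1, 0, 0, 0.01, 0],
  [-1, 0, 0, 0.005, 0],
  [-1, 0, 0, 0.005, 0],
  [-1, 0, 0, 0.005, 0],
  [-1, 0, 0, 0.005, 0],
  [-1, 0, 0, 0.005, 0],
  [-1, 0, 0, 0.005, 0],
  [-1, 0, 0, 0.001, 0],
  [-1, 0, 0, 0, 0],
  [-1, 0, 0, 0, 0],
])

```text
clock: 36.67
eef_pos: [477.6, 181.8, 73.6]
eef_rot: [3.141, -0.0, 1.471]
wrist_force: [0.0, -0.2, -2.9]
finger_gap: 36.5
finger_force: 25.0
```

```bash
python3 d.py [477.8,181.3,71.4]
```

```text
36.675 [477.6 181.8  73.6] [ 3.141 -0.     1.471] [ 0.  -0.2 -2.9] 36.5 24.999481860306787
[477.8,181.3,71.4] [-0.5  0.3  2.2]
```

>>> arm_command([
  [-1, 0, 0, 0.001, 0],
  [-1, 0, 0, 0, 0],
  [-0.1, 0, 0, 0, 0],
  [0.1, 0, 0, 0, 0],
  [0.5, 0, 0, 0, 0],
  [1, 0, 0, 0, 0],
  [1, 0, 0, 0, 0],
  [1, 0, 0, 0, 0],
  [1, 0, 0, 0, 0],
  [1, 0, 0, -0.03, 0],
  [1, 0, 0, -0.035, 0],
  [1, 0, 0, -0.035, 0],
  [1, 0, 0, -0.04, 0],
  [1, 0, 0, 0, 0],
  [1, 0, 0, 0, 0],
])

```text
clock: 38.55
eef_pos: [477.2, 181.7, 211.6]
eef_rot: [-3.141, 0.0, 1.471]
wrist_force: [-0.9, -0.3, -0.4]
finger_gap: 94.3
finger_force: 0.0
```

>>> arm_command([
  [1, 0.03, -0.03, 0, 0],
  [1, 0.03, -0.03, 0, 0],
  [1, 0.03, -0.03, 0, 0],
  [1, 0.03, -0.03, 0, 0],
  [1, 0.03, -0.03, 0, 0],
  [1, 0.03, -0.03, 0, 0],
  [1, 0.03, -0.03, 0, 0],
  [1, 0.03, -0.03, 0, 0],
  [1, 0.03, -0.03, 0, 0],
  [1, 0, 0, 0, 0],
  [1, 0, 0, 0, 0],
])

```text
clock: 39.92
eef_pos: [236.0, 476.8, 211.4]
eef_rot: [-3.141, 0.002, 1.471]
wrist_force: [0.2, 0.9, -0.2]
finger_gap: 94.0
finger_force: 0.0
```

```bash
python3 d.py; python3 - <<'E'
from h import *
c=shot('side','s6.png');t=shot('top','t6.png');w=world(t)
a=cv2.resize(c['img'][150:270,210:330],(400,400));b=cv2.resize(t['img'][140:280,180:320],(400,400));cv2.imwrite('pics/crop8.png',np.hstack([a,b]))
for n,q,zt,r in [('m',(486.8,242.6),125,13.5),('x',(477.8,181.3),133,18.5),('l',(468.8,119.9),129,16),('s',(459.8,58.6),121,11)]:
    m=(np.hypot(w[...,0]-q[0],w[...,1]-q[1])<r+10)&(w[...,2]>zt-5)
    p=w[m][:,:2].astype(np.float32);cc,rr=cv2.minEnclosingCircle(p)
    print(n,np.subtract(cc,q).round(1),round(rr,1),len(p),'z-exp',(np.median(w[m][:,2])-zt).round(1))
E
```

```text
39.925 [236.  476.8 211.4] [-3.141e+00  2.000e-03  1.471e+00] [ 0.2  0.9 -0.2] 94.0 0.0
m [0.8 0.5] 13.1 115 z-exp -0.8
x [1.2 0.6] 18.2 216 z-exp -0.6
l [1.1 0.5] 15.7 156 z-exp -1.0
s [1.1 0. ] 10.6 76 z-exp -1.2
```

View pics/crop8.png

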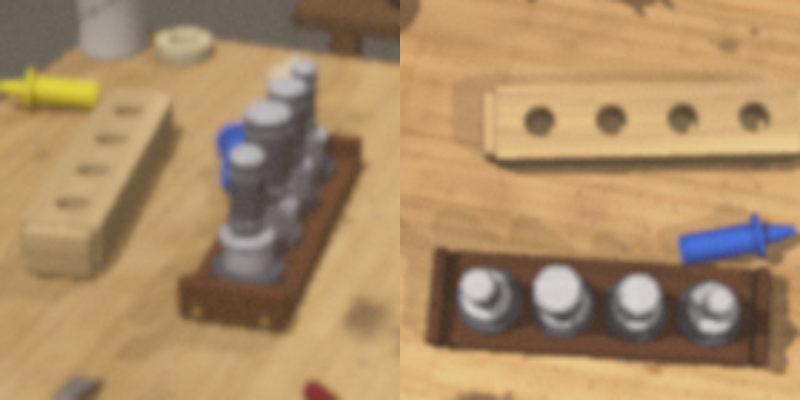

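All four punches are in their own dies, within about 1.3 mm of the axes and at the right height. The block is empty.

```bash
python3 -c "
from cell import ticket; print(ticket.sign_off())"
```

```text
the job is handed in; nothing more can be done
None
```

All four punches stand upright and released, each in the die of its own size, and the job was handed in at about 40 s; the tin and hammer weren't touched, though the blue and yellow look-alikes toppled during the first approach (cause unknown).

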